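Slide a crucible onto the narrow bridge of a drying wheel and bring the lamp over it

TASK

Turn the drying wheel until the engraved mark on its rim faces the fixed pointer, then draw the keeper bar fully back so that it no longer blocks the loading slide. Slide the oblong crucible along the slide, without lifting it, until it sits level and centred over the wheel's axis, lengthwise on the narrow bridge, then swing the lamp arm round so that the lamp head is centred over the crucible. Leave the wheel on its mark and the keeper open, and do not disturb the other things on the bench.

Things in the scene. Friction and masses are not known exactly. Their poses are not given: they have to be found in the camera images.
- station: Drying station fixed to the bench: base plate with wheel, loading slide and swing lamp. Origin on the bench under the wheel's upright axis, z up, +x away from the robot (yaw up to 0.25 rad). Slide along +y: flat track 90 mm wide, top 91.5 mm above the bench, from y = 98 to 312 mm, side rails 10 mm high, 72 mm apart inside.
- wheel (a joint): Wheel angle about its upright axis, rad, growing anticlockwise from above; 0: mark faces pointer and bridge is in line with slide. Starts at -1.4 to -0.6, range -1.8 to 1.0; stays where left (friction 0.25 N m). The wheel is a shallow aluminium pan; its rim, radius 85 to 95 mm, rises from the pan floor at 42 mm to 70 mm above the bench and can be pinched from above.
- mark (a point): The engraved mark: a dark radial line 5 mm wide across the top of the wheel's rim and down its outside. The point is on the rim's top, 90 mm from the axis, 70 mm above the bench.
- pointer (a point): Tip of the fixed pointer, a small dark blade on a post just outside the rim, on the far side of the wheel, 45 degrees from the slide's direction; 99 mm from the axis, 68 mm above the bench.
- bridge (a point): Middle of the top of the narrow steel bridge across the wheel, on the wheel's axis, 90 mm above the bench (1.5 mm below the slide). The bridge is 30 mm wide and 188 mm long, along this point's y axis, and turns with the wheel; z up. With the wheel aligned a 4 mm gap is left between bridge and slide.
- crucible: The oblong white ceramic crucible: an open box 110 mm long (its y axis), 64 mm wide, 42 mm high, walls 7 mm, about 0.35 kg. Origin at the centre of its underside, z up. It starts on the slide, its length along it, its centre 205 to 235 mm from the wheel's axis.
- keeper (a joint): Travel of the keeper, m: a flat steel bar 14 mm wide across the slide between crucible and wheel, 125 mm from the wheel's axis, underside 104 mm above the bench. Starts at 0 to 0.012 (blocking); slides along the station's +x, away from the robot, to its stop at 0.060 (fully open). Friction 1.5 N; stays where left.
- keeper_pin (a point): Top centre of the keeper's upright round steel pin: 14 mm across, 42 mm tall, top 154 mm above the bench, standing on the bar (bar top 112 mm) at station x = 75 mm plus the travel, y = 125 mm, beside the slide's far edge.
- lamp (a joint): Angle of the lamp's swing arm about its upright pivot, rad, growing anticlockwise from above; 0: lamp head right over the wheel's axis. Starts at 1.2 to 1.6, swung aside, on the side away from the slide; range -0.5 to 2.0; stays where left (friction 0.2 N m).
- lamp_pivot (a point): The arm's pivot on top of the lamp post, 250 mm above the bench, 189 mm from the wheel's axis.
- lamp_handle (a point): Top centre of the upright round pin on the arm's end, right above the lamp head: 16 mm across, 55 mm tall, top 312 mm above the bench (arm top 257 mm), 189 mm from the pivot. Pinch or push it to swing the arm.
- lamp_head (a point): Centre of the lower mouth of the lamp's conical grey shade, 84 mm across, 188 mm above the bench.
- valve: Bystander: brass needle valve body, a 50 mm square block 40 mm high with side stubs (94 mm over them) and a black knob on top, 89 mm high. The origin is on its underside.
- cone: Bystander: green plastic adapter cone, 72 mm across the foot, 100 mm high. The origin is on its underside.
- round_crucible: Bystander: round white ceramic crucible, 72 mm across, 62 mm high. The origin is on its underside.
- sheath: Bystander: steel thermocouple sheath lying on the bench, about 180 mm long with a 24 mm square head and a brass nut. The origin is on its underside.
- spanner: Bystander: steel spanner lying on the bench.
- jar: Bystander: lidded jar, 68 mm across, 85 mm high. The origin is on its underside.
Mind the look-alikes: they are no part of the job. Leave any green or pink look-alike of the crucible alone.

How it is judged:
By the outcome, as a careful person would: the job done as asked, in the order asked, and still so for the second after the job is handed in, with the robot touching nothing.
It also fails if it takes over 72 s, if anything falls off the work surface, if the arm or the gripper's body presses on something with over 40 N, if the wrist force passes 120 N, or if a joint passes its speed limit or range.

ROBOT

A 7-joint arm with a two-finger parallel gripper is mounted at the origin on the work surface. World frame = base frame: x ahead of the robot, y to its left, z up, the work surface at z = 0. Lengths are in m, angles in rad, forces in N, time in s.
With the tool pointing down it reaches from about 0.425 to 1.025 m from the base axis. Payload 9.4 kg.
Tool frame: the origin (TCP) lies at the very end of the fingers, on their centre line; the grasp point (between the pads) lies 19 mm behind it (pinch_z is the distance from the TCP to the grasp point, in m); z points along the fingers, y is the line along which they close (so a half turn about z gives the same grasp; the last joint's range is limited). The gripper opens to 85 mm and grips with 20 to 120 N. Pads are 22 mm wide; open, the fingers measure 114 mm over their backs; the gripper's body (76 mm by 85 mm) begins 54 mm behind the grasp point. The pads swing forward as they close: fully open they stand 13 mm farther back than shut.
Start: joints at [-1.183, 0.599, -0.003, 1.599, 0.002, 0.943, -0.08], TCP at [0.325, 0.648, 0.231] pointing down, gripper open.
Joint ranges: [-2.57, 2.57], [-0.35, 1.97], [-1.29, 1.29], [0.11, 2.56], [-1.05, 4.19], [0.11, 1.86], [-2.63, 2.63]. Speed limits (rad/s): [2.22, 2.22, 3.01, 3.01, 3.14, 3.14, 3.14].

INTERFACE

Orientations are given as a unit quaternion [w, x, y, z].
In Python, from station import get_state, read_camera, get_calibration, hand_in, outline_of, pinch_z gives the robot as it stands. The module is installed in compiled form; this text tells all that it offers.
- The arm moves only by the tool jog_arm, never from a script. Its argument "deltas" is a list of rows, each an object with "delta_rot": the turn, a rotation vector about the tool's x, y, z in rad, a list of three; "travel": the shift along the tool's x, y, z in mm, a list of three; "gripper": the opening, from 0 (shut) to 1 (fully open). A call has 1 to 10 rows; each row shifts and turns the commanded pose from where the row before left it, along the tool's axes as they then stand; what a row does not reach is not made up. A row lasts 1/10 s, in which the tool goes at most 50 mm and 8.59 degrees, less where a joint would pass 70% of its speed; a pose out of reach is approached as far as the arm can. A call with a gripper value outside its range is refused whole. The fingers move at their own pace and stop on an object; the grip force is fixed at half the most. Time passes only in rows, so rows that do not move let the fingers close. It gives the time, the measured TCP pose, the force, the opening and the grip force at its end, in the units of the state.
- get_state(): the state, without advancing time (a new reading comes with each control period).
- read_camera(name): name is "scene" or "top" or "wrist"; returns (picture, depth): 400x640x3 uint8, red, green, blue; 400x640 float32, m along the optical axis (not along the pixel's ray), 0 where there is no reading.
- get_calibration(name): a dict with "fx", "fy", "cx", "cy" (pixels), "world_to_cam" (4x4, takes a point from world to camera coordinates); the wrist camera has in their place "T_tool_cam" (4x4, takes a point from camera to tool coordinates, whose origin is the TCP and whose axes are the flange's). Camera axes: x right, y up, looking along -z (the intrinsics and any distortion apply to the point x, -y, -z); pixel columns grow to the right and rows downward; lengths in m; the calibration is good to about 2 mm. The wrist camera is an equidistant fisheye: a pixel r from the principal point sees the ray r / f radians off the axis. A picture is of the moment at which its call begins: read the wrist's pose just before it. get_calibration takes no time and is no camera call.
- hand_in(): hands the job in; it is judged then, once.
Trained networks look in the newest picture that a camera, given by its name, has taken for a name from the list of things; names that differ only in an ending like _2 or _b are one class to them, and where a whole thing is asked for, a point or a joint stands for the part that bears it (a point fixed in the world has none). Each returns a list of dicts, best first, with "p" (0 to 1); they miss things now and then, are a little off and sometimes report something else, mostly with a low value. They report only what shows in the picture. A call takes as long as a camera call. They do not tell look-alikes from the thing itself.
- outline_of(target, camera): "mask" (400x640 bool, what is visible of it) and "extent" ([left, top, right, bottom] in pixels, round what is visible of it).
The state is a dict: "clock": time; "joint_positions": joint angles; "joint_velocities": joint speeds; "tau": joint torques, N m; "eef_pos": TCP position; "tool_rot": TCP orientation; "force": force on the tool from outside, world axes, zero at the start; "ft_torque": the same for the moment, N m; "gripper_width": finger opening in m; "finger_force": force on a finger pad.
Only numpy, scipy, OpenCV 4.12 (cv2) and the standard library are available. Lean on these libraries where they do the work, as an engineer would, in place of code of your own. Each camera call takes 0.05 s, during which the arm holds its last target. There are 200 camera calls.

## Working session

There is one attempt and no reset: what is moved stays moved. The work goes in short steps, Python scripts to look and compute and a tool call to move; the robot and the scene stay as the last step left them, time stands still between calls to the robot, and variables do not carry over. Pictures are saved under pics/ and viewed, at most 10 in all, crops included, and the job is handed in when it is done.

Besides the shell and the picture viewer there is one more tool, called after ">>>" as name(argument=value, ...) on one line, values as JSON. jog_arm: Moves the arm, as the interface text tells. Its arguments: {"type":"object","properties":{"deltas":{"type":"array"}},"required":["deltas"]}

```bash
mkdir -p pics; cat > h.py <<'E'
import numpy as np, cv2
from station import *
def world(cam, depth, mask=None):
    c=get_calibration(cam); v,u=np.nonzero((depth>0)&(mask if mask is not None else True))
    d=depth[v,u]; P=np.c_[(u-c['cx'])/c['fx']*d,-(v-c['cy'])/c['fy']*d,-d,np.ones(len(d))]
    return (P@np.linalg.inv(c['world_to_cam']).T)[:,:3],u,v
def save(n,im): cv2.imwrite('pics/'+n,cv2.cvtColor(im,cv2.COLOR_RGB2BGR))
E
python3 - <<'E'
from h import *
s=get_state();print(s['clock'],s['eef_pos'],s['tool_rot'],s['gripper_width'],pinch_z)
for n in('top','scene'):
    im,d=read_camera(n); save(n+'0.png',im); np.savez(n+'0.npz',im=im,d=d)
    c=get_calibration(n);print(n,{k:(v if not hasattr(v,'shape') else v.round(3).tolist()) for k,v in c.items()})
    for t in ['station','wheel','mark','pointer','bridge','crucible','keeper','keeper_pin','lamp','lamp_handle','lamp_pivot']:
        try:
            for r in outline_of(t,n)[:2]:
                P,u,v=world(n,d,r['mask'])
                print(t,round(r['p'],2),r['extent'],np.median(P,0).round(3),P[:,2].max().round(3) if len(P) else '')
        except Exception as e: print(t,e)
print(get_calibration('wrist'))
E
```

```text
0.0 [0.3247983  0.64765576 0.23039586] [-1.03942956e-04  2.30315936e-01  9.73115595e-01 -7.72654722e-04] 0.08546813042652533 0.0187
top {'fx': 378.50335130291006, 'fy': 378.50335130291006, 'cx': 318.19384778169785, 'cy': 194.3911165170224, 'world_to_cam': [[0.005, -1.0, -0.03, 0.065], [0.992, 0.002, 0.123, -0.567], [-0.122, -0.03, 0.992, -1.044], [0.0, 0.0, 0.0, 1.0]]}
station 0.71 [244.4, 137.5, 453.9, 262.1] [ 0.555 -0.008  0.043] 0.314
station 0.6 [420.8, 154.9, 452.2, 264.9] [ 0.459 -0.21   0.255] 0.314
wheel 0.86 [321.4, 164.8, 392.2, 234.0] [ 0.55  -0.04   0.045] 0.096
pointer 0.68 [239.1, 143.1, 454.6, 266.8] [ 0.555 -0.009  0.043] 0.314
bridge 0.87 [322.1, 165.5, 391.6, 235.2] [ 0.55  -0.04   0.045] 0.096
crucible 0.78 [235.8, 262.3, 279.4, 299.0] [0.314 0.235 0.01 ] 0.046
crucible 0.64 [248.3, 162.8, 296.2, 195.4] [0.603 0.19  0.101] 0.14
keeper 0.48 [311.0, 147.1, 322.8, 189.1] [0.636 0.068 0.113] 0.158
keeper_pin 0.62 [311.0, 148.0, 320.2, 184.9] [0.63  0.07  0.113] 0.158
keeper_pin 0.62 [412.7, 128.2, 438.8, 158.2] [ 0.706 -0.23   0.083] 0.091
lamp 0.69 [417.5, 155.4, 454
[... 1236 characters left out ...]
] [0.653 0.069 0.113] 0.158
lamp 0.9 [224.2, 112.7, 286.2, 168.7] [ 0.459 -0.207  0.25 ] 0.314
lamp_handle 0.93 [226.1, 119.4, 285.5, 171.0] [ 0.46  -0.206  0.248] 0.311
lamp_pivot 0.82 [222.7, 114.2, 415.8, 320.7] [0.619 0.038 0.042] 0.314
{'fx': 309.70691628693146, 'fy': 309.70691628693146, 'cx': 325.79365932695606, 'cy': 199.1357514383465, 'T_tool_cam': array([[ 3.08485197e-04,  9.47762224e-01,  3.18977541e-01,
         8.17399173e-02],
       [ 9.99999198e-01, -6.84155165e-04,  1.06569093e-03,
         4.17115118e-04],
       [ 1.22825173e-03,  3.18976957e-01, -9.47761675e-01,
        -1.42638851e-01],
       [ 0.00000000e+00,  0.00000000e+00,  0.00000000e+00,
         1.00000000e+00]])}
```

```bash
python3 - <<'E'
from h import *
a=np.load('top0.npz');b=np.load('scene0.npz')
save('t1.png',cv2.resize(a['im'][110:320,220:480],None,fx=2.8,fy=2.8,interpolation=cv2.INTER_CUBIC))
save('s1.png',cv2.resize(b['im'][90:390,210:480],None,fx=2,fy=2,interpolation=cv2.INTER_CUBIC))
P,u,v=world('top',a['d'])
Q,_,_=world('scene',b['d'])
P=np.r_[P,Q]
def sel(z0,z1,x0,x1,y0,y1):
    return P[(P[:,2]>z0)&(P[:,2]<z1)&(P[:,0]>x0)&(P[:,0]<x1)&(P[:,1]>y0)&(P[:,1]<y1)]
# circle fit of rim
R=sel(.066,.075,.42,.68,-.17,.12); R=R[(R[:,1]<.06)]
from scipy.optimize import least_squares
f=least_squares(lambda p:np.hypot(R[:,0]-p[0],R[:,1]-p[1])-.09,[.55,-.04],loss='soft_l1',f_scale=.003)
print('axis',f.x,len(R),np.abs(f.fun).mean())
for nm,S in dict(handle=sel(.29,.33,.2,.8,-.4,.2),arm=sel(.25,.265,.2,.8,-.4,.2),pin=sel(.145,.165,.58,.75,0,.15),bar=sel(.108,.118,.5,.75,0,.15)).items():
    print(nm,len(S),S.mean(0).round(4),S.min(0).round(3),S.max(0).round(3))
S=sel(.098,.106,.45,.8,.05,.4); print('rails',len(S)); 
m=S[:,:2].mean(0);w,V=np.linalg.eigh(np.cov((S[:,:2]-m).T));print(m,V[:,1],np.arctan2(-V[0,1]/V[1,1],1))
S=sel(.25,.265,.2,.8,-.4,.2);m=S[:,:2].mean(0);w,V=np.linalg.eigh(np.cov((S[:,:2]-m).T));print('arm dir',V[:,1])
t=(S[:,:2]-m)@V[:,1];print(m+V[:,1]*t.min(),m+V[:,1]*t.max())
S=sel(.12,.14,.5,.75,.08,.32);print('cruc',S.mean(0),S.min(0),S.max(0))
S=sel(.134,.142,.5,.75,.08,.32);print(cv2.minAreaRect(S[:,:2].astype(np.float32)))
S=sel(.085,.1,.42,.68,-.16,.06);print('bridge',len(S),cv2.minAreaRect(S[:,:2].astype(np.float32)))
E
```

```text
axis [ 0.55161535 -0.03914012] 1113 0.004164440469005319
handle 107 [ 0.4254 -0.2108  0.3068] [ 0.417 -0.222  0.29 ] [ 0.435 -0.204  0.314]
arm 1375 [ 0.5278 -0.2134  0.2576] [ 0.416 -0.235  0.25 ] [ 0.632 -0.199  0.265]
pin 58 [0.6627 0.0633 0.1532] [0.655 0.056 0.146] [0.669 0.07  0.158]
bar 425 [0.6245 0.082  0.1127] [0.56  0.052 0.108] [0.688 0.15  0.118]
rails 1823
[0.60856268 0.16219899] [-0.05728754  0.99835772] 0.057318919656382354
arm dir [-0.99965439  0.02628874]
[ 0.63177239 -0.21617403] [ 0.41600263 -0.21049975]
cruc [0.60361308 0.18997588 0.13029998] [0.55934678 0.12875872 0.12002874] [0.64479637 0.24843593 0.13760475]
((0.6028159260749817, 0.1885705292224884), (0.10874051600694656, 0.06598082184791565), 77.20660400390625)
bridge 1284 ((0.565427839756012, 0.006299018859863281), (0.24683621525764465, 0.10867834091186523), 18.29227066040039)
```

View pics/t1.png

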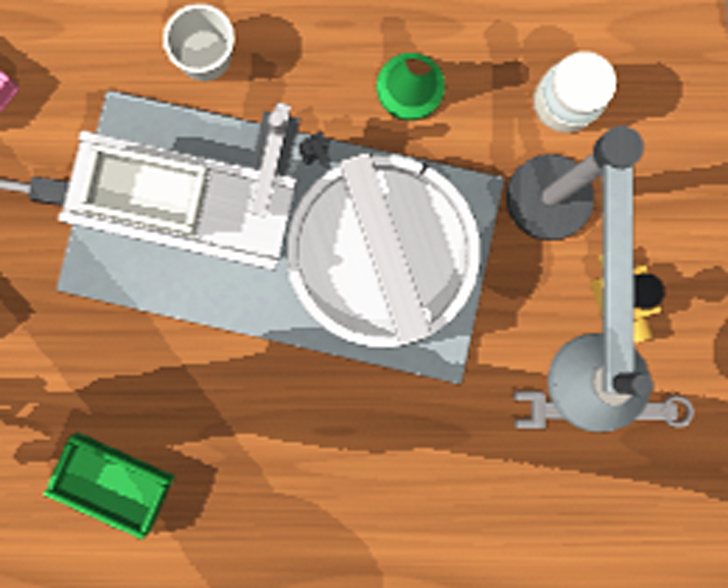

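View pics/s1.png

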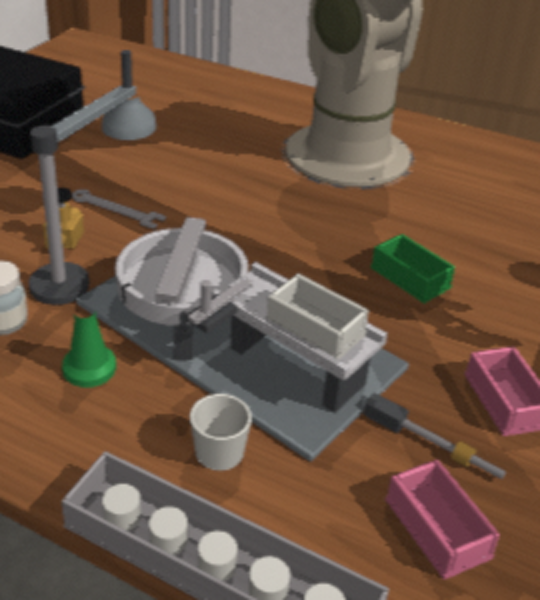

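```bash
cat >> h.py <<'E'
from scipy.spatial.transform import Rotation as Ro
AX=np.array([.5516,-.0391]); YAW=-.223
def st2w(x,y):  # station mm -> world m
    c,s=np.cos(YAW),np.sin(YAW); return AX+np.array([c*x-s*y,s*x+c*y])/1e3
def plan(way,g,step=45,rs=.145):
    """way: list of (x,y,z,a) a=world angle (rad) of tool y; print rows from the current pose"""
    s=get_state();p=np.array(s['eef_pos'])*1e3;q=s['tool_rot'];R=Ro.from_quat([*q[1:],q[0]]);out=[]
    for x,y,z,a in way:
        t=np.array([x,y,z])*1e3
        T=Ro.from_matrix(np.array([[-np.sin(a),np.cos(a),0],[np.cos(a),np.sin(a),0],[0,0,-1]]).T)
        n=int(np.ceil(max(np.linalg.norm(t-p)/step,(R.inv()*T).magnitude()/rs,1)))
        for k in range(n,0,-1):
            d=R.inv().apply((t-p)/k).round(); r=((R.inv()*T).as_rotvec()/k).round(3)
            out.append(dict(delta_rot=[float(i) for i in r],travel=[int(i) for i in d],gripper=g))
            p=p+R.apply(d);R=R*Ro.from_rotvec(r)
    import json
    for i in range(0,len(out),10): print(json.dumps(out[i:i+10]))
E
python3 - <<'E'
from h import *
# x = (-sin a, cos a): check
q=get_state()['tool_rot'];print(Ro.from_quat([*q[1:],q[0]]).as_matrix().round(2))
x,y=st2w(-78,45);print(x,y)
plan([(x,y,.25,np.radians(-42.8))],0.6)
E
```

```text
[[-0.89  0.45  0.  ]
 [ 0.45  0.89  0.  ]
 [-0.    0.   -1.  ]]
0.485483441952377 0.022035920308238595
[{"delta_rot": [0.0, -0.0, 0.124], "travel": [-28, -33, -1], "gripper": 0.6}, {"delta_rot": [0.0, -0.0, 0.124], "travel": [-32, -29, -1], "gripper": 0.6}, {"delta_rot": [0.0, -0.0, 0.123], "travel": [-35, -25, -1], "gripper": 0.6}, {"delta_rot": [0.0, -0.0, 0.124], "travel": [-38, -20, -1], "gripper": 0.6}, {"delta_rot": [0.0, -0.0, 0.123], "travel": [-40, -15, -1], "gripper": 0.6}, {"delta_rot": [0.0, -0.0, 0.124], "travel": [-42, -10, -1], "gripper": 0.6}, {"delta_rot": [0.0, -0.0, 0.123], "travel": [-43, -5, -1], "gripper": 0.6}, {"delta_rot": [0.0, -0.0, 0.124], "travel": [-43, 1, -1], "gripper": 0.6}, {"delta_rot": [0.0, -0.0, 0.123], "travel": [-43, 6, -2], "gripper": 0.6}, {"delta_rot": [0.0, -0.0, 0.124], "travel": [-42, 11, -1], "gripper": 0.6}]
[{"delta_rot": [0.0, -0.0, 0.123], "travel": [-40, 16, -2], "gripper": 0.6}, {"delta_rot": [0.0, -0.0, 0.124], "travel": [-38, 21, -1], "gripper": 0.6}, {"delta_rot": [0.0, -0.0, 0.123], "travel": [-35, 25, -2], "gripper": 0.6}, {"delta_rot": [0.0, -0.0, 0.124], "travel": [-31, 29, -1], "gripper": 0.6}, {"delta_rot": [0.0, -0.0, 0.123], "travel": [-27, 33, -2], "gripper": 0.6}]
```

>>> jog_arm(deltas=[{"delta_rot": [0, 0, 0.124], "travel": [-28, -33, -1], "gripper": 0.6}, {"delta_rot": [0, 0, 0.124], "travel": [-32, -29, -1], "gripper": 0.6}, {"delta_rot": [0, 0, 0.123], "travel": [-35, -25, -1], "gripper": 0.6}, {"delta_rot": [0, 0, 0.124], "travel": [-38, -20, -1], "gripper": 0.6}, {"delta_rot": [0, 0, 0.123], "travel": [-40, -15, -1], "gripper": 0.6}, {"delta_rot": [0, 0, 0.124], "travel": [-42, -10, -1], "gripper": 0.6}, {"delta_rot": [0, 0, 0.123], "travel": [-43, -5, -1], "gripper": 0.6}, {"delta_rot": [0, 0, 0.124], "travel": [-43, 1, -1], "gripper": 0.6}, {"delta_rot": [0, 0, 0.123], "travel": [-43, 6, -2], "gripper": 0.6}, {"delta_rot": [0, 0, 0.124], "travel": [-42, 11, -1], "gripper": 0.6}])

```text
clock: 2.2
eef_pos: [0.432, 0.2285, 0.2427]
tool_rot: [-0.0, 0.753, 0.658, 0.001]
force: [0.9, -0.2, -0.2]
gripper_width: 0.0512
finger_force: 0.0
```

>>> jog_arm(deltas=[{"delta_rot": [0, 0, 0.123], "travel": [-40, 16, -2], "gripper": 0.6}, {"delta_rot": [0, 0, 0.124], "travel": [-38, 21, -1], "gripper": 0.6}, {"delta_rot": [0, 0, 0.123], "travel": [-35, 25, -2], "gripper": 0.6}, {"delta_rot": [0, 0, 0.124], "travel": [-31, 29, -1], "gripper": 0.6}, {"delta_rot": [0, 0, 0.123], "travel": [-27, 33, -2], "gripper": 0.6}, {"delta_rot": [0, 0, 0], "travel": [0, 0, 0], "gripper": 0.5}])

```text
clock: 2.8
eef_pos: [0.4863, 0.0169, 0.2512]
tool_rot: [0.001, 0.919, 0.395, 0.001]
force: [-0.3, 0.9, 0.5]
gripper_width: 0.0428
finger_force: 0.0
```

```bash
cat >> h.py <<'E'
def wristcam():
    s=get_state(); im,d=read_camera('wrist'); c=get_calibration('wrist')
    q=s['tool_rot'];W=np.eye(4);W[:3,:3]=Ro.from_quat([*q[1:],q[0]]).as_matrix();W[:3,3]=s['eef_pos']
    return im,d,c,W@c['T_tool_cam']
def wrect(im,c,M,z,cx,cy,half=.15,res=.0005):
    """top-down rectified world plane at height z; image up=+x, left=+y"""
    n=int(half/res); i,j=np.mgrid[-n:n+1,-n:n+1]
    P=np.stack([cx-i*res,cy-j*res,np.full(i.shape,z),np.ones(i.shape)],-1)@np.linalg.inv(M).T
    X,Y,Z=P[...,0],-P[...,1],-P[...,2]; h=np.hypot(X,Y); r=np.arctan2(h,Z)*c['fx']/np.maximum(h,1e-9)
    return cv2.remap(im,(c['cx']+X*r).astype(np.float32),(c['cy']+Y*r).astype(np.float32),cv2.INTER_LINEAR)
E
python3 - <<'E'
from h import *
print(get_state()['eef_pos'],get_state()['clock'],get_state()['gripper_width'],get_state()['joint_positions'])
im,d,c,M=wristcam(); np.savez('w1.npz',im=im,d=d,M=M)
r=wrect(im,c,M,.070,*AX,half=.14)
save('w1.png',r)
from h import *
E
```

```text
[0.48631027 0.01693281 0.25118362] 2.8 0.04278257108938032 [-0.59302533  0.32281635  0.57986365  2.13634907 -0.25633915  0.74630292
 -0.60541648]
```

View pics/w1.png

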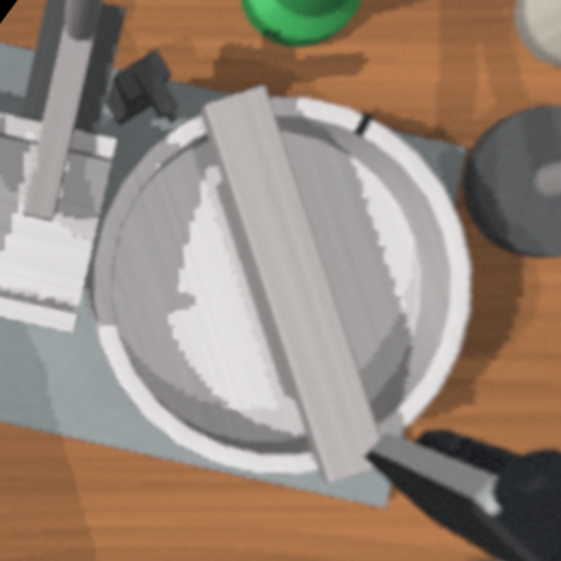

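```bash
sed -i 's/^AX=.*/AX=np.array([.550,-.0395]); YAW=-.223/' h.py; python3 - <<'E'
from h import *
x,y=st2w(-78,45);a=np.radians(-42.8);print(get_state()['clock'],get_state()['eef_pos'],x,y)
plan([(x,y,.12,a),(x,y,.048,a)],0.5,step=30)
E
```

```text
2.85 [0.48566453 0.01969701 0.2507432 ] 0.4838834419523771 0.021635920308238597
[{"delta_rot": [0.0, -0.0, -0.001], "travel": [0, -1, 26], "gripper": 0.5}, {"delta_rot": [0.0, -0.0, -0.001], "travel": [0, 0, 26], "gripper": 0.5}, {"delta_rot": [0.0, -0.0, -0.001], "travel": [0, -1, 26], "gripper": 0.5}, {"delta_rot": [0.001, -0.0, -0.001], "travel": [0, 0, 26], "gripper": 0.5}, {"delta_rot": [0.0, -0.0, -0.001], "travel": [0, -1, 27], "gripper": 0.5}, {"delta_rot": [0.0, -0.0, -0.0], "travel": [0, 0, 24], "gripper": 0.5}, {"delta_rot": [0.0, -0.0, -0.0], "travel": [0, 0, 24], "gripper": 0.5}, {"delta_rot": [0.0, -0.0, -0.0], "travel": [0, 0, 24], "gripper": 0.5}]
```

>>> jog_arm(deltas=[{"delta_rot": [0, 0, 0], "travel": [0, -1, 30], "gripper": 0.5}, {"delta_rot": [0, 0, 0], "travel": [0, 0, 30], "gripper": 0.5}, {"delta_rot": [0, 0, 0], "travel": [0, 0, 30], "gripper": 0.5}, {"delta_rot": [0, 0, 0], "travel": [0, 0, 30], "gripper": 0.5}, {"delta_rot": [0, 0, 0], "travel": [0, 0, 30], "gripper": 0.5}, {"delta_rot": [0, 0, 0], "travel": [0, 0, 25], "gripper": 0.5}, {"delta_rot": [0, 0, 0], "travel": [0, 0, 20], "gripper": 0.5}, {"delta_rot": [0, 0, 0], "travel": [0, 0, 5], "gripper": 0.5}, {"delta_rot": [0, 0, 0], "travel": [0, 0, 0], "gripper": 0.5}, {"delta_rot": [0, 0, 0], "travel": [0, 0, 0], "gripper": 0.5}])

```text
clock: 3.85
eef_pos: [0.4847, 0.0233, 0.051]
tool_rot: [-0.0, 0.916, 0.401, 0.0]
force: [0.1, 0.5, -0.4]
gripper_width: 0.0427
finger_force: 0.0
```

>>> jog_arm(deltas=[{"delta_rot": [0, 0, 0], "travel": [0, 0, 2], "gripper": 0.3}, {"delta_rot": [0, 0, 0], "travel": [0, 0, 0], "gripper": 0.2}, {"delta_rot": [0, 0, 0], "travel": [0, 0, 0], "gripper": 0}, {"delta_rot": [0, 0, 0], "travel": [0, 0, 0], "gripper": 0}, {"delta_rot": [0, 0, 0], "travel": [0, 0, 0], "gripper": 0}, {"delta_rot": [0, 0, 0], "travel": [0, 0, 0], "gripper": 0}])

```text
clock: 4.45
eef_pos: [0.4863, 0.0225, 0.0491]
tool_rot: [0.001, 0.916, 0.4, 0.002]
force: [4.1, -3.1, 8.0]
gripper_width: 0.0086
finger_force: 59.8
```

```bash
python3 - <<'E'
from h import *
s=get_state();p=np.array(s['eef_pos']);print(s['force'],s['ft_torque'],s['gripper_width'],s['finger_force'])
v=p[:2]-AX;print(np.hypot(*v)); n=8; A=np.radians(58.8)
q=s['tool_rot'];R=Ro.from_quat([*q[1:],q[0]]);a0=np.arctan2(*R.as_matrix()[[1,0],1]);print(np.degrees(a0),np.degrees(np.arctan2(v[1],v[0])))
w=[]
for k in range(1,n+1):
    t=A*k/n; w.append((*(AX+Ro.from_euler('z',t).apply([*v,0])[:2]),p[2],a0+t))
plan(w,0)
E
```

```text
[ 4.07645279 -3.0957696   7.97300156] [-0.47612316 -0.73893273  0.34607387] 0.008646708189353152 59.76343631744385
0.08885137589261724
-42.79750479522 135.7929764171662
[{"delta_rot": [0.003, -0.002, -0.128], "travel": [-11, 0, 0], "gripper": 0}, {"delta_rot": [0.001, -0.0, -0.129], "travel": [-12, 1, 0], "gripper": 0}, {"delta_rot": [-0.0, -0.0, -0.128], "travel": [-11, 0, 0], "gripper": 0}, {"delta_rot": [-0.0, -0.0, -0.128], "travel": [-12, 1, 0], "gripper": 0}, {"delta_rot": [-0.0, -0.0, -0.128], "travel": [-11, 0, 0], "gripper": 0}, {"delta_rot": [-0.0, -0.0, -0.129], "travel": [-11, 1, 0], "gripper": 0}, {"delta_rot": [-0.0, -0.0, -0.128], "travel": [-12, 0, 0], "gripper": 0}, {"delta_rot": [-0.0, -0.0, -0.128], "travel": [-11, 1, 0], "gripper": 0}]
```

>>> jog_arm(deltas=[{"delta_rot": [0, 0, -0.128], "travel": [-11, 1, 0], "gripper": 0}, {"delta_rot": [0, 0, -0.129], "travel": [-12, 1, 0], "gripper": 0}, {"delta_rot": [0, 0, -0.128], "travel": [-11, 0, 0], "gripper": 0}, {"delta_rot": [0, 0, -0.128], "travel": [-12, 1, 0], "gripper": 0}, {"delta_rot": [0, 0, -0.128], "travel": [-11, 1, 0], "gripper": 0}, {"delta_rot": [0, 0, -0.129], "travel": [-11, 1, 0], "gripper": 0}, {"delta_rot": [0, 0, -0.128], "travel": [-12, 0, 0], "gripper": 0}, {"delta_rot": [0, 0, -0.128], "travel": [-11, 1, 0], "gripper": 0}, {"delta_rot": [0, 0, 0], "travel": [0, 0, 0], "gripper": 0}, {"delta_rot": [0, 0, 0], "travel": [0, 0, 0], "gripper": 0}])

```text
clock: 5.45
eef_pos: [0.4634, -0.0618, 0.0491]
tool_rot: [-0.001, 0.601, 0.799, 0.0]
force: [-2.4, 1.9, 13.6]
gripper_width: 0.0084
finger_force: 61.1
```

```bash
python3 - <<'E'
from h import *
s=get_state();print(s['force'],s['eef_pos']);v=np.array(s['eef_pos'])[:2]-AX;print(np.hypot(*v),np.degrees(np.arctan2(v[1],v[0])))
im,d,c,M=wristcam(); np.savez('w2.npz',im=im,d=d,M=M)
save('w2.png',wrect(im,c,M,.070,*AX,half=.14))
E
```

```text
[-2.35891937  1.89953994 13.60130938] [ 0.46337122 -0.06181166  0.04908782]
0.08945588440791749 -165.5570917281968
```

View pics/w2.png

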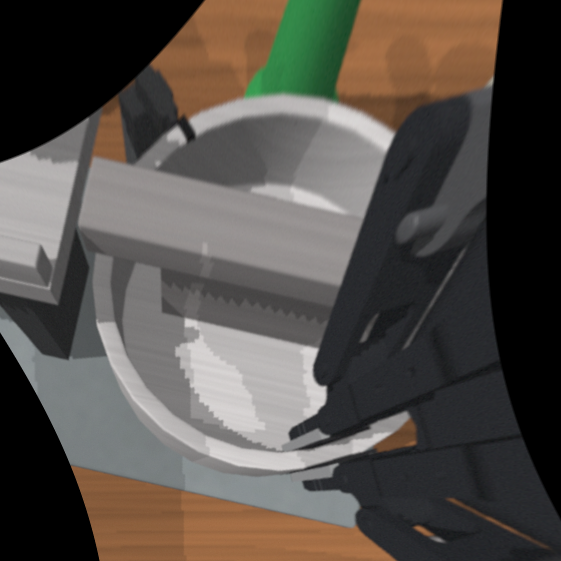

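```bash
python3 - <<'E'
from h import *
s=get_state();p=s['eef_pos'];x,y=st2w(85.5,125);print(x,y)
plan([(p[0],p[1],.24,np.radians(16)),(x,y,.21,np.radians(77.2))],0.5,step=40)
E
```

```text
0.661027421752743 0.06349593010861418
[{"delta_rot": [-0.0, -0.0, 0.0], "travel": [0, 0, -38], "gripper": 0.5}, {"delta_rot": [-0.0, -0.0, 0.0], "travel": [0, 0, -38], "gripper": 0.5}, {"delta_rot": [-0.0, -0.0, 0.0], "travel": [0, 0, -38], "gripper": 0.5}, {"delta_rot": [-0.0, -0.0, 0.001], "travel": [0, 0, -38], "gripper": 0.5}, {"delta_rot": [-0.001, -0.001, 0.0], "travel": [0, 0, -39], "gripper": 0.5}, {"delta_rot": [0.0, 0.0, -0.133], "travel": [8, 28, 4], "gripper": 0.5}, {"delta_rot": [0.0, 0.0, -0.134], "travel": [4, 29, 4], "gripper": 0.5}, {"delta_rot": [0.0, 0.0, -0.133], "travel": [1, 29, 4], "gripper": 0.5}, {"delta_rot": [0.0, 0.0, -0.134], "travel": [-3, 29, 4], "gripper": 0.5}, {"delta_rot": [0.0, 0.0, -0.133], "travel": [-7, 28, 4], "gripper": 0.5}]
[{"delta_rot": [0.0, 0.0, -0.134], "travel": [-11, 27, 3], "gripper": 0.5}, {"delta_rot": [0.0, 0.0, -0.133], "travel": [-15, 26, 4], "gripper": 0.5}, {"delta_rot": [0.0, 0.0, -0.134], "travel": [-17, 24, 3], "gripper": 0.5}]
```

>>> jog_arm(deltas=[{"delta_rot": [0, 0, 0], "travel": [0, 0, 0], "gripper": 0.2}, {"delta_rot": [0, 0, 0], "travel": [0, 0, 0], "gripper": 0.4}, {"delta_rot": [0, 0, 0], "travel": [0, 0, 0], "gripper": 0.5}, {"delta_rot": [0, 0, 0], "travel": [0, 0, -20], "gripper": 0.5}, {"delta_rot": [0, 0, 0], "travel": [0, 0, -40], "gripper": 0.5}, {"delta_rot": [0, 0, 0], "travel": [0, 0, -45], "gripper": 0.5}, {"delta_rot": [0, 0, 0], "travel": [0, 0, -45], "gripper": 0.5}, {"delta_rot": [0, 0, 0], "travel": [0, 0, -41], "gripper": 0.5}])

```text
clock: 6.3
eef_pos: [0.4637, -0.0622, 0.2414]
tool_rot: [0.0, 0.602, 0.799, 0.0]
force: [1.9, 0.2, 0.3]
gripper_width: 0.0427
finger_force: 0.0
```

>>> jog_arm(deltas=[{"delta_rot": [0, 0, -0.133], "travel": [8, 28, 4], "gripper": 0.5}, {"delta_rot": [0, 0, -0.134], "travel": [4, 29, 4], "gripper": 0.5}, {"delta_rot": [0, 0, -0.133], "travel": [1, 29, 4], "gripper": 0.5}, {"delta_rot": [0, 0, -0.134], "travel": [-3, 29, 4], "gripper": 0.5}, {"delta_rot": [0, 0, -0.133], "travel": [-7, 28, 4], "gripper": 0.5}, {"delta_rot": [0, 0, -0.134], "travel": [-11, 27, 3], "gripper": 0.5}, {"delta_rot": [0, 0, -0.133], "travel": [-15, 26, 4], "gripper": 0.5}, {"delta_rot": [0, 0, -0.134], "travel": [-17, 24, 3], "gripper": 0.5}, {"delta_rot": [0, 0, 0], "travel": [0, 0, 0], "gripper": 0.5}, {"delta_rot": [0, 0, 0], "travel": [0, 0, 0], "gripper": 0.5}])

```text
clock: 7.3
eef_pos: [0.6609, 0.0637, 0.2084]
tool_rot: [-0.001, 0.112, 0.994, -0.0]
force: [0.5, 0.2, -0.8]
gripper_width: 0.043
finger_force: 0.0
```

```bash
python3 - <<'E'
from h import *
print(get_state()['eef_pos'],get_state()['clock'])
im,d,c,M=wristcam(); np.savez('w3.npz',im=im,d=d,M=M)
a=wrect(im,c,M,.154,.655,.065,half=.1); b=wrect(im,c,M,.070,*AX,half=.13)
n=max(a.shape[0],b.shape[0]);pad=lambda i:cv2.copyMakeBorder(i,0,n-i.shape[0],0,0,0)
o=np.hstack([a,b[:401,:380]])
save('w3.png',o)
E
```

```text
[0.66088537 0.0636848  0.20838644] 7.3
```

View pics/w3.png

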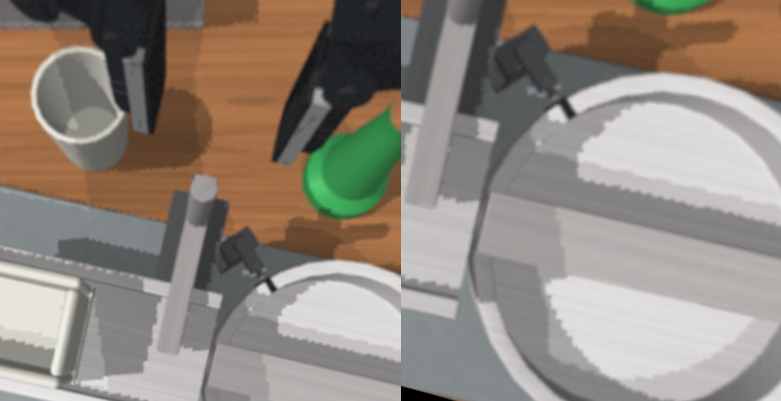

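>>> jog_arm(deltas=[{"delta_rot": [0, 0, 0], "travel": [-1, 0, 30], "gripper": 0.5}, {"delta_rot": [0, 0, 0], "travel": [0, 0, 30], "gripper": 0.5}, {"delta_rot": [0, 0, 0], "travel": [0, 0, 23], "gripper": 0.5}, {"delta_rot": [0, 0, 0], "travel": [0, 0, 0], "gripper": 0.3}, {"delta_rot": [0, 0, 0], "travel": [0, 0, 0], "gripper": 0.1}, {"delta_rot": [0, 0, 0], "travel": [0, 0, 0], "gripper": 0}, {"delta_rot": [0, 0, 0], "travel": [0, 0, 0], "gripper": 0}, {"delta_rot": [0, 0, 0], "travel": [0, 0, 0], "gripper": 0}, {"delta_rot": [0, 0, 0], "travel": [0, 0, 0], "gripper": 0}])

```text
clock: 8.25
eef_pos: [0.6624, 0.0628, 0.1271]
tool_rot: [0.0, 0.112, 0.994, -0.0]
force: [-2.8, -3.9, 1.9]
gripper_width: 0.0125
finger_force: 59.2
```

>>> jog_arm(deltas=[{"delta_rot": [0, 0, 0], "travel": [-8, 0, 0], "gripper": 0}, {"delta_rot": [0, 0, 0], "travel": [-12, 0, 0], "gripper": 0}, {"delta_rot": [0, 0, 0], "travel": [-12, 0, 0], "gripper": 0}, {"delta_rot": [0, 0, 0], "travel": [-10, 0, 0], "gripper": 0}, {"delta_rot": [0, 0, 0], "travel": [-4, 0, 0], "gripper": 0}, {"delta_rot": [0, 0, 0], "travel": [0, 0, 0], "gripper": 0}, {"delta_rot": [0, 0, 0], "travel": [0, 0, 0], "gripper": 0}])

```text
clock: 8.95
eef_pos: [0.7094, 0.0522, 0.1271]
tool_rot: [0.002, 0.112, 0.994, -0.0]
force: [0.6, -4.8, 4.4]
gripper_width: 0.0118
finger_force: 59.9
```

>>> jog_arm(deltas=[{"delta_rot": [0, 0, 0], "travel": [-2, 0, 0], "gripper": 0}, {"delta_rot": [0, 0, 0], "travel": [-2, 0, 0], "gripper": 0}, {"delta_rot": [0, 0, 0], "travel": [0, 0, 0], "gripper": 0}])

```text
clock: 9.25
eef_pos: [0.7096, 0.0522, 0.1269]
tool_rot: [-0.002, 0.112, 0.994, -0.0]
force: [-11.9, -3.3, 13.0]
gripper_width: 0.012
finger_force: 60.9
```

>>> jog_arm(deltas=[{"delta_rot": [0, 0, 0], "travel": [-3, 0, 0], "gripper": 0}, {"delta_rot": [0, 0, 0], "travel": [0, 0, 0], "gripper": 0}])

```text
clock: 9.45
eef_pos: [0.7097, 0.0522, 0.1268]
tool_rot: [-0.005, 0.111, 0.994, -0.001]
force: [-21.7, -2.8, 19.6]
gripper_width: 0.012
finger_force: 61.7
```

>>> jog_arm(deltas=[{"delta_rot": [0, 0, 0], "travel": [5, 0, 0], "gripper": 0}, {"delta_rot": [0, 0, 0], "travel": [0, 0, 0], "gripper": 0.2}, {"delta_rot": [0, 0, 0], "travel": [0, 0, 0], "gripper": 0.5}, {"delta_rot": [0, 0, 0], "travel": [0, 0, 0], "gripper": 0.5}, {"delta_rot": [0, 0, 0], "travel": [0, 0, -30], "gripper": 0.5}, {"delta_rot": [0, 0, 0], "travel": [0, 0, -45], "gripper": 0.5}, {"delta_rot": [0, 0, 0], "travel": [0, 0, -45], "gripper": 0.5}])

```text
clock: 10.15
eef_pos: [0.7092, 0.0533, 0.2469]
tool_rot: [-0.001, 0.111, 0.994, 0.0]
force: [0.6, -0.4, 0.6]
gripper_width: 0.0426
finger_force: 0.0
```

```bash
python3 - <<'E'
from h import *
print(get_state()['eef_pos'],get_state()['clock'])
im,d,c,M=wristcam(); np.savez('w4.npz',im=im,d=d,M=M)
i,ds=read_camera('scene'); np.savez('s4.npz',im=i,d=ds)
i2,dt=read_camera('top')
P=np.r_[world('scene',ds)[0],world('top',dt)[0]]
S=P[(P[:,2]>.146)&(P[:,2]<.162)&(abs(P[:,0]-.71)<.03)&(abs(P[:,1]-.052)<.03)];print('pin',len(S),S.mean(0).round(4) if len(S) else '')
S=P[(P[:,2]>.134)&(P[:,2]<.145)&(abs(P[:,0]-.6)<.07)&(abs(P[:,1]-.19)<.09)]
print(len(S),cv2.minAreaRect(S[:,:2].astype(np.float32)))
save('m4.png',np.hstack([wrect(im,c,M,.134,.60,.15,half=.15,res=.00075),cv2.resize(i[170:300,250:400],None,fx=2.6,fy=2.6)[:401]]) if 0 else wrect(im,c,M,.134,.60,.12,half=.2,res=.0007))
E
```

```text
[0.70922797 0.05331551 0.24693837] 10.15
pin 32 [0.7109 0.0538 0.1525]
223 ((0.6021978259086609, 0.188764750957489), (0.11121111363172531, 0.06495290249586105), 77.28616333007812)
```

View pics/m4.png

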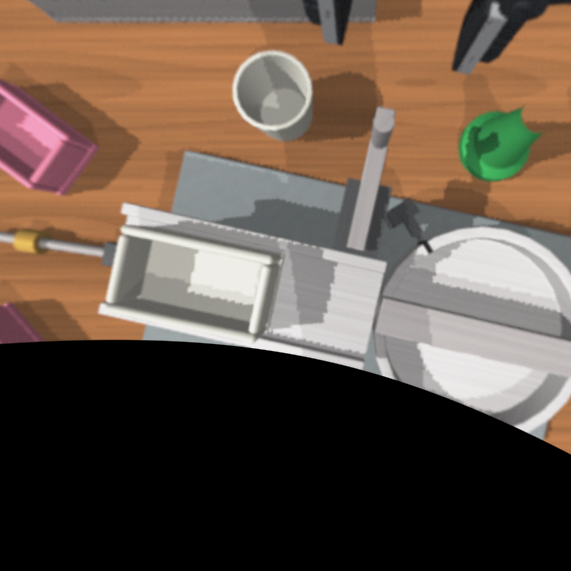

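```bash
python3 - <<'E'
from h import *
x,y=st2w(0.5,285.7);print(x,y)
a=np.pi/2+YAW
plan([(x,y,.20,a),(x,y,.11,a)],0.4,step=45)
E
```

```text
0.6136719823816132 0.239015024118261
[{"delta_rot": [0.001, 0.001, -0.0], "travel": [27, 32, 10], "gripper": 0.4}, {"delta_rot": [0.0, 0.001, -0.0], "travel": [27, 32, 10], "gripper": 0.4}, {"delta_rot": [0.001, 0.001, -0.0], "travel": [28, 32, 10], "gripper": 0.4}, {"delta_rot": [0.0, 0.002, -0.0], "travel": [27, 32, 10], "gripper": 0.4}, {"delta_rot": [0.001, 0.001, -0.001], "travel": [27, 31, 10], "gripper": 0.4}, {"delta_rot": [-0.0, 0.0, 0.0], "travel": [0, 0, 45], "gripper": 0.4}, {"delta_rot": [-0.0, 0.0, 0.0], "travel": [1, 0, 45], "gripper": 0.4}]
```

>>> jog_arm(deltas=[{"delta_rot": [0, 0, 0], "travel": [27, 32, 10], "gripper": 0.4}, {"delta_rot": [0, 0, 0], "travel": [27, 32, 10], "gripper": 0.4}, {"delta_rot": [0, 0, 0], "travel": [28, 32, 10], "gripper": 0.4}, {"delta_rot": [0, 0, 0], "travel": [27, 32, 10], "gripper": 0.4}, {"delta_rot": [0, 0, 0], "travel": [27, 31, 10], "gripper": 0.4}, {"delta_rot": [0, 0, 0], "travel": [0, 0, 0], "gripper": 0.4}, {"delta_rot": [0, 0, 0], "travel": [0, 0, 0], "gripper": 0.4}])

```text
clock: 11.0
eef_pos: [0.6109, 0.2393, 0.195]
tool_rot: [-0.001, 0.11, 0.994, -0.0]
force: [0.1, 0.3, 1.0]
gripper_width: 0.0344
finger_force: 0.0
```

```bash
python3 - <<'E'
from h import *
print(get_state()['eef_pos'],get_state()['clock'])
x,y=st2w(0.5,285.7); plan([(x,y,.11,np.pi/2+YAW)],0.4,step=45)
im,d,c,M=wristcam(); np.savez('w5.npz',im=im,d=d,M=M)
save('w5.png',wrect(im,c,M,.1335,x,y,half=.1,res=.0004))
E
```

```text
[0.61085692 0.2393065  0.19497206] 11.0
[{"delta_rot": [-0.0, -0.001, 0.001], "travel": [-1, 0, 42], "gripper": 0.4}, {"delta_rot": [-0.001, -0.001, 0.001], "travel": [-2, 0, 43], "gripper": 0.4}]
```

View pics/w5.png

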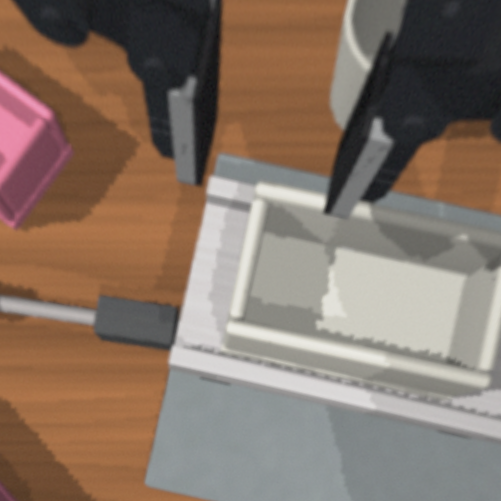

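>>> jog_arm(deltas=[{"delta_rot": [0, 0, 0], "travel": [0, 0, 35], "gripper": 0.4}, {"delta_rot": [0, 0, 0], "travel": [0, 0, 35], "gripper": 0.4}, {"delta_rot": [0, 0, 0], "travel": [0, 0, 16], "gripper": 0.4}, {"delta_rot": [0, 0, 0], "travel": [0, 0, 0], "gripper": 0.3}, {"delta_rot": [0, 0, 0], "travel": [0, 0, 0], "gripper": 0.15}, {"delta_rot": [0, 0, 0], "travel": [0, 0, 0], "gripper": 0}, {"delta_rot": [0, 0, 0], "travel": [0, 0, 0], "gripper": 0}, {"delta_rot": [0, 0, 0], "travel": [0, 0, 0], "gripper": 0}, {"delta_rot": [0, 0, 0], "travel": [0, 0, 0], "gripper": 0}])

```text
clock: 11.95
eef_pos: [0.6128, 0.2382, 0.1117]
tool_rot: [0.001, 0.112, 0.994, 0.001]
force: [0.3, -1.2, 6.3]
gripper_width: 0.0057
finger_force: 62.8
```

```bash
python3 - <<'E'
from h import *
s=get_state();p=np.array(s['eef_pos'])[:2]-AX;print(s['force'],s['ft_torque'],(Ro.from_euler('z',-YAW).apply([*p,0])*1e3).round(1),s['gripper_width'],s['eef_pos'],s['tool_rot'])
E
```

```text
[ 0.33900932 -1.19602484  6.26359483] [-0.1930476  -0.12352795  0.04878822] [-2.000e-01  2.847e+02  0.000e+00] 0.005676245362670331 [0.61279779 0.23821447 0.11171942] [1.16789994e-03 1.11703854e-01 9.93740723e-01 5.09761677e-04]
```

>>> jog_arm(deltas=[{"delta_rot": [0, 0, 0], "travel": [0, -10, 0], "gripper": 0}, {"delta_rot": [0, 0, 0], "travel": [0, -20, 0], "gripper": 0}, {"delta_rot": [0, 0, 0], "travel": [0, -20, 0], "gripper": 0}, {"delta_rot": [0, 0, 0], "travel": [0, -20, 0], "gripper": 0}, {"delta_rot": [0, 0, 0], "travel": [0, -20, 0], "gripper": 0}, {"delta_rot": [0, 0, 0], "travel": [0, -20, 0], "gripper": 0}, {"delta_rot": [0, 0, 0], "travel": [0, -20, 0], "gripper": 0}, {"delta_rot": [0, 0, 0], "travel": [0, -10, 0], "gripper": 0}, {"delta_rot": [0, 0, 0], "travel": [0, 0, 0], "gripper": 0}, {"delta_rot": [0, 0, 0], "travel": [0, 0, 0], "gripper": 0}])

```text
clock: 12.95
eef_pos: [0.5814, 0.1003, 0.1116]
tool_rot: [0.001, 0.112, 0.994, -0.0]
force: [-1.1, -3.5, 10.4]
gripper_width: 0.0055
finger_force: 63.4
```

```bash
cat >> h.py <<'E'
def stp():
    s=get_state();p=np.array(s['eef_pos'])-[*AX,0];q=s['tool_rot'];R=Ro.from_quat([*q[1:],q[0]]).as_matrix()
    print(s['clock'],'st',(Ro.from_euler('z',-YAW).apply(p)*1e3).round(1),'a',np.arctan2(R[1,1],R[0,1])-np.pi/2,s['force'].round(1),s['ft_torque'].round(2),s['gripper_width'])
E
python3 - <<'E'
from h import *
stp()
im,d,c,M=wristcam()
save('w6.png',wrect(im,c,M,.1335,*st2w(0,60),half=.14,res=.0005))
E
```

```text
12.95 st [ -0.3 143.3 111.6] a -0.22521315147154208 [-1.1 -3.5 10.4] [-0.63  0.12  0.03] 0.005484188833201163
```

View pics/w6.png

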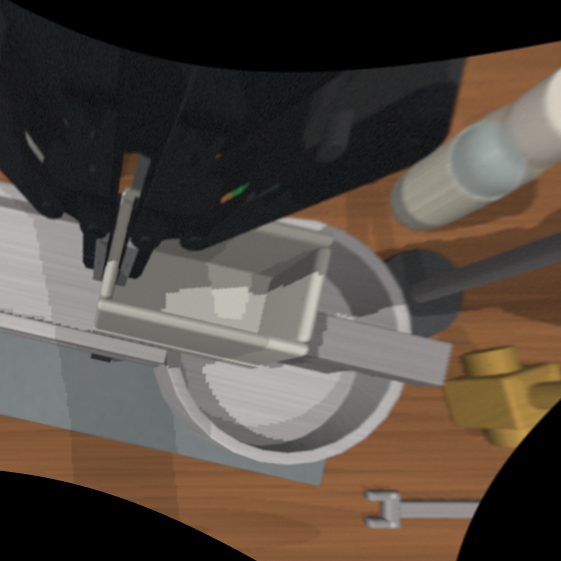

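```bash
cat >> h.py <<'E'
def wpts():
    im,d,c,M=wristcam(); v,u=np.nonzero(d>0); X=u-c['cx'];Y=v-c['cy'];r=np.hypot(X,Y);t=np.tan(np.minimum(r/c['fx'],1.4))/np.maximum(r,1e-6);D=d[v,u]
    P=(np.c_[X*t*D,-Y*t*D,-D,np.ones(len(D))]@M.T)[:,:3]
    return Ro.from_euler('z',-YAW).apply(P-[*AX,0])*1e3,im
E
python3 - <<'E'
from h import *
P,im=wpts()
def h(n,S,ax):
    print(n,len(S),np.percentile(S[:,ax],[0,2,50,98,100]).round(1) if len(S) else '')
print(np.histogram(P[(abs(P[:,0])<60)&(abs(P[:,1])<120)][:,2],bins=np.arange(30,150,4)))
S=P[(P[:,2]>84)&(P[:,2]<96)&(P[:,1]>-85)&(P[:,1]<20)&(abs(P[:,0])<40)]
for y in range(-85,20,15):
    T=S[(S[:,1]>y)&(S[:,1]<y+15)]; h('bridge y%d'%y,T,0)
S=P[(P[:,2]>128)&(P[:,2]<138)&(abs(P[:,0])<45)&(P[:,1]<120)]
for y in (30,45,60,75): T=S[(S[:,1]>y)&(S[:,1]<y+15)]; h('rim y%d'%y,T,0);print(T[:,2].mean())
h('rim y',S,1)
E
```

```text
(array([   0,    3, 3158, 4956,  368,  397,  417,  420,  394, 1086,  746,
          0,   72,  195, 1316, 1813, 1365, 6411, 1054,  945,  947,  890,
        979,  984, 1054, 3413,  300,    0,    0]), array([ 30,  34,  38,  42,  46,  50,  54,  58,  62,  66,  70,  74,  78,
        82,  86,  90,  94,  98, 102, 106, 110, 114, 118, 122, 126, 130,
       134, 138, 142, 146]))
bridge y-85 362 [-16.3 -16.1  -2.5  12.8  15.1]
bridge y-70 405 [-16.  -15.8  -2.8  13.3  14.5]
bridge y-55 460 [-16.2 -15.7  -2.   13.5  14.4]
bridge y-40 515 [-16.3 -15.9  -2.8  13.5  14.3]
bridge y-25 566 [-16.  -15.5  -2.3  13.5  14.8]
bridge y-10 451 [-16.1 -15.6  -3.2  13.5  14.3]
bridge y5 0 
rim y30 1306 [-34.4 -33.5  -5.8  25.9  29.1]
132.05570506486788
rim y45 648 [-34.7 -34.1 -28.7  28.   28.7]
132.17910738898033
rim y60 699 [-34.5 -34.1 -29.2  27.6  29.5]
132.18013670086796
rim y75 523 [-34.5 -34.3 -31.7  23.5  24.8]
132.1591935242317
rim y 4249 [ 36.5  38.8  63.7 117.7 120. ]
```

>>> jog_arm(deltas=[{"delta_rot": [0, 0, 0], "travel": [0, -15, 0], "gripper": 0}, {"delta_rot": [0, 0, 0], "travel": [0, -15, 0], "gripper": 0}, {"delta_rot": [0, 0, 0], "travel": [0, -12, 0], "gripper": 0}, {"delta_rot": [0, 0, 0], "travel": [0, -9, 0], "gripper": 0}, {"delta_rot": [0, 0, 0], "travel": [0, -6, 1], "gripper": 0}, {"delta_rot": [0, 0, 0], "travel": [-1, -6, 1], "gripper": 0}, {"delta_rot": [0, 0, 0], "travel": [-1, -6, 0], "gripper": 0}, {"delta_rot": [0, 0, 0], "travel": [0, -6, 0], "gripper": 0}, {"delta_rot": [0, 0, 0], "travel": [0, 0, 0], "gripper": 0}, {"delta_rot": [0, 0, 0], "travel": [0, 0, 0], "gripper": 0}])

```text
clock: 14.05
eef_pos: [0.5681, 0.03, 0.1101]
tool_rot: [0.002, 0.111, 0.994, 0.002]
force: [0.9, 5.1, 15.5]
gripper_width: 0.0057
finger_force: 64.0
```

```bash
cat >> h.py <<'E'
def h(n,S,ax): print(n,len(S),np.percentile(S[:,ax],[0,2,50,98,100]).round(1) if len(S) else '')
def meas():
    stp();P,im=wpts()
    S=P[(P[:,2]>84)&(P[:,2]<95)&(P[:,1]>-110)&(P[:,1]<90)&(abs(P[:,0])<40)]
    for y in (-110,-85,-70,-55): h('bridge y%d'%y,S[(S[:,1]>y)&(S[:,1]<y+15)],0)
    h('bridge end',S,1)
    S=P[(P[:,2]>128)&(P[:,2]<138)&(abs(P[:,0])<45)&(P[:,1]<75)]
    for y in (-50,-35,-20,-5,10,25): T=S[(S[:,1]>y)&(S[:,1]<y+15)]; h('rim y%d'%y,T,0);print(T[:,2].mean())
    h('rim y',S,1)
E
python3 -c "
from h import *
meas()"
```

```text
14.05 st [  2.3  71.8 110.1] a -0.22252197758382808 [ 0.9  5.1 15.5] [ 1.3  -0.12 -0.09] 0.00574804761072798
bridge y-110 0 
bridge y-85 622 [-16.3 -15.9  -3.1  12.6  13.8]
bridge y-70 64 [-16.7 -16.2 -10.7   8.   10.1]
bridge y-55 0 
bridge end 2296 [-94.8 -92.3   1.   89.4  90. ]
rim y-50 0 
nan
rim y-35 1403 [-31.9 -31.1  -4.2  30.   32.5]
130.95939638144716
rim y-20 605 [-31.7 -31.2 -26.4  31.4  33. ]
131.0553931740677
rim y-5 571 [-31.8 -31.5 -27.8  29.6  32.1]
130.9139245128978
rim y10 451 [-32.2 -31.4 -29.  -25.4 -25. ]
131.1078600826343
rim y25 499 [-31.7 -31.4 -29.1 -25.4 -24.8]
131.10887729959381
rim y 6360 [-34.3 -32.2  29.8  74.2  75. ]h.py:49: RuntimeWarning: Mean of empty slice.
  for y in (-50,-35,-20,-5,10,25): T=S[(S[:,1]>y)&(S[:,1]<y+15)]; h('rim y%d'%y,T,0);print(T[:,2].mean())
  ret = ret.dtype.type(ret / rcount)
```

>>> jog_arm(deltas=[{"delta_rot": [0, 0, 0], "travel": [1, -5, 0], "gripper": 0}, {"delta_rot": [0, 0, 0], "travel": [0, -6, 0], "gripper": 0}, {"delta_rot": [0, 0, 0], "travel": [0, -5, 0], "gripper": 0}, {"delta_rot": [0, 0, 0], "travel": [0, -4, 0], "gripper": 0}, {"delta_rot": [0, 0, 0], "travel": [0, 0, 0], "gripper": 0}, {"delta_rot": [0, 0, 0], "travel": [0, 0, 0], "gripper": 0}])

```text
clock: 14.7
eef_pos: [0.563, 0.0109, 0.1101]
tool_rot: [0.003, 0.111, 0.994, 0.002]
force: [1.2, 7.7, 14.1]
gripper_width: 0.0056
finger_force: 64.0
```

```bash
python3 -W ignore -c "
from h import *
meas()"
```

```text
14.7 st [  1.5  52.1 110.1] a -0.2222043604827435 [ 1.2  7.7 14.1] [ 1.4  -0.27 -0.05] 0.005631273955144185
bridge y-110 0 
bridge y-85 1 [-7.3 -7.3 -7.3 -7.3 -7.3]
bridge y-70 0 
bridge y-55 43 [-32.5 -32.4 -31.8 -31.3 -31.3]
bridge end 3070 [-94.2 -92.3  70.9  89.3  90. ]
rim y-50 1201 [-32.5 -31.8  -5.   29.9  32. ]
130.73329876257452
rim y-35 635 [-32.4 -32.1 -27.2  30.6  31.7]
131.0418316110346
rim y-20 495 [-32.8 -32.3 -29.4  26.9  27.8]
130.89552998046645
rim y-5 456 [-32.8 -32.2 -29.7 -26.2 -25.9]
131.1281530124296
rim y10 510 [-32.5 -32.3 -29.9 -26.1 -25.7]
131.10300680533925
rim y25 645 [-32.9 -32.3 -29.4  -4.7  -3.9]
131.4071650266369
rim y 6686 [-54.2 -51.8  15.2  63.1  68.7]
```

>>> jog_arm(deltas=[{"delta_rot": [0, 0, 0], "travel": [0, -1, 0], "gripper": 0}, {"delta_rot": [0, 0, 0], "travel": [0, 0, 0], "gripper": 0}, {"delta_rot": [0, 0, 0], "travel": [0, 1, 0], "gripper": 0}, {"delta_rot": [0, 0, 0], "travel": [0, 0, 0], "gripper": 0.15}, {"delta_rot": [0, 0, 0], "travel": [0, 0, 0], "gripper": 0.3}, {"delta_rot": [0, 0, 0], "travel": [0, 0, 0], "gripper": 0.3}])

```text
clock: 15.35
eef_pos: [0.5601, 0.0081, 0.108]
tool_rot: [-0.001, 0.112, 0.994, -0.0]
force: [0.3, 0.8, -0.1]
gripper_width: 0.0256
finger_force: 0.0
```

>>> jog_arm(deltas=[{"delta_rot": [0, 0, 0], "travel": [0, 0, -10], "gripper": 0.3}, {"delta_rot": [0, 0, 0], "travel": [0, 0, -30], "gripper": 0.3}, {"delta_rot": [0, 0, 0], "travel": [0, 0, -40], "gripper": 0.3}, {"delta_rot": [0, 0, 0], "travel": [0, 20, -40], "gripper": 0.3}, {"delta_rot": [0, 0, 0], "travel": [15, 40, 0], "gripper": 0.3}, {"delta_rot": [0, 0, 0], "travel": [15, 40, 0], "gripper": 0.3}, {"delta_rot": [0, 0, 0], "travel": [0, 0, 0], "gripper": 0.3}, {"delta_rot": [0, 0, 0], "travel": [0, 0, 0], "gripper": 0.3}])

```text
clock: 16.15
eef_pos: [0.5532, 0.1136, 0.2288]
tool_rot: [0.0, 0.11, 0.994, -0.0]
force: [-0.5, -0.7, -0.5]
gripper_width: 0.0256
finger_force: 0.0
```

```bash
python3 -W ignore - <<'E'
from h import *
meas()
for n in('scene','top'):
    im,d=read_camera(n); P,_,_=world(n,d); np.savez(n+'7.npz',im=im,d=d)
    P=Ro.from_euler('z',-YAW).apply(P-[*AX,0])*1e3
    S=P[(P[:,2]>126)&(P[:,2]<142)&(abs(P[:,0])<45)&(abs(P[:,1])<75)]
    print(n,len(S),S.min(0),S.max(0),cv2.minAreaRect(S[:,:2].astype(np.float32)))
    S=P[(P[:,2]>84)&(P[:,2]<96)&(abs(P[:,0])<20)&(P[:,1]<-58)&(P[:,1]>-110)]
    print('bridge',len(S),S.min(0).round(1),S.max(0).round(1))
    S=P[(P[:,2]>285)&(P[:,2]<325)&(P[:,0]<100)];print('handle',S.mean(0).round(1),S.min(0).round(1),S.max(0).round(1)) 
E
```

```text
16.15 st [-30.7 150.1 228.8] a -0.2213792575983009 [-0.5 -0.7 -0.5] [-0.04  0.03 -0.04] 0.025562507053897662
bridge y-110 0 
bridge y-85 0 
bridge y-70 0 
bridge y-55 15 [-33.1 -32.9 -31.6 -14.3  -7.7]
bridge end 1295 [-94.7 -92.4  67.3  89.1  90. ]
rim y-50 335 [-32.7 -31.7  -3.3  30.2  31. ]
130.78919377198238
rim y-35 175 [-32.9 -32.7 -26.4  30.7  31. ]
131.03962898889864
rim y-20 179 [-32.9 -32.6 -26.7  30.5  31.2]
131.12438169765494
rim y-5 197 [-32.8 -32.7 -26.7  30.8  31.8]
131.03407409568592
rim y10 210 [-32.9 -32.6 -26.7  30.5  31.2]
131.0586854598459
rim y25 224 [-32.9 -32.6 -26.9  30.6  31.3]
131.09202536517444
rim y 2069 [-54.3 -52.5  10.2  55.   56.2]
scene 277 [-31.79676145 -54.64189102 126.02369988] [ 34.96293067  57.42857638 136.41549561] ((1.6154003143310547, 1.2963943481445312), (66.49230194091797, 111.8094711303711), 0.5362820029258728)
bridge 20 [  1.4 -94.7  84.7] [ 17.2 -74.9  92.1]
handle [-878.5 -743.7  305.5] [-1939.4 -2168.2   285. ] [ 99.9 483.5 325. ]
top 320 [-31.61880468 -54.71515289 126.12590693] [ 32.66015433  55.09956018 137.94723338] ((0.5411014556884766, 0.167144775390625), (64.28014373779297, 109.80882263183594), 0.0810338705778122)
bridge 149 [-15.6 -95.1  84.4] [ 14.5 -58.6  94.8]
handle [ -85.5 -194.4  306.8] [ -92.4 -203.7  285.9] [ -78.2 -188.   314.8]
```

```bash
python3 -W ignore - <<'E'
from h import *
x,y=.4254,-.2108; a=np.radians(88.5)
plan([(.553,.1136,.36,np.pi/2+YAW),(x,y,.36,a)],0.5,step=45)
E
```

```text
[{"delta_rot": [-0.0, -0.0, -0.001], "travel": [0, 1, -44], "gripper": 0.5}, {"delta_rot": [-0.0, -0.0, -0.001], "travel": [1, 1, -44], "gripper": 0.5}, {"delta_rot": [-0.001, -0.0, -0.001], "travel": [0, 0, -44], "gripper": 0.5}, {"delta_rot": [0.0, -0.0, -0.025], "travel": [7, -43, 0], "gripper": 0.5}, {"delta_rot": [0.0, -0.0, -0.024], "travel": [8, -43, 0], "gripper": 0.5}, {"delta_rot": [0.0, -0.0, -0.025], "travel": [9, -43, 0], "gripper": 0.5}, {"delta_rot": [0.0, -0.0, -0.024], "travel": [10, -42, 0], "gripper": 0.5}, {"delta_rot": [0.0, -0.0, -0.025], "travel": [11, -42, 0], "gripper": 0.5}, {"delta_rot": [0.0, -0.0, -0.024], "travel": [11, -42, 0], "gripper": 0.5}, {"delta_rot": [0.0, -0.0, -0.025], "travel": [13, -42, 0], "gripper": 0.5}]
[{"delta_rot": [0.0, -0.0, -0.024], "travel": [13, -41, 0], "gripper": 0.5}]
```

>>> jog_arm(deltas=[{"delta_rot": [0, 0, 0], "travel": [0, 1, -44], "gripper": 0.5}, {"delta_rot": [0, 0, 0], "travel": [1, 1, -44], "gripper": 0.5}, {"delta_rot": [0, 0, 0], "travel": [0, 0, -44], "gripper": 0.5}, {"delta_rot": [0, 0, -0.025], "travel": [7, -43, 0], "gripper": 0.5}, {"delta_rot": [0, 0, -0.024], "travel": [8, -43, 0], "gripper": 0.5}, {"delta_rot": [0, 0, -0.025], "travel": [9, -43, 0], "gripper": 0.5}, {"delta_rot": [0, 0, -0.024], "travel": [10, -42, 0], "gripper": 0.5}, {"delta_rot": [0, 0, -0.025], "travel": [11, -42, 0], "gripper": 0.5}, {"delta_rot": [0, 0, -0.024], "travel": [11, -42, 0], "gripper": 0.5}])

```text
clock: 17.2
eef_pos: [0.455, -0.1305, 0.3604]
tool_rot: [-0.0, 0.039, 0.999, -0.0]
force: [0.9, -0.1, 0.1]
gripper_width: 0.0427
finger_force: 0.0
```

>>> jog_arm(deltas=[{"delta_rot": [0, 0, -0.025], "travel": [13, -42, 0], "gripper": 0.5}, {"delta_rot": [0, 0, -0.024], "travel": [13, -41, 0], "gripper": 0.5}, {"delta_rot": [0, 0, 0], "travel": [0, 0, 0], "gripper": 0.5}, {"delta_rot": [0, 0, 0], "travel": [0, 0, 0], "gripper": 0.5}])

```text
clock: 17.6
eef_pos: [0.4243, -0.2104, 0.3602]
tool_rot: [-0.0, 0.016, 1.0, 0.0]
force: [1.6, 0.5, 0.2]
gripper_width: 0.0427
finger_force: 0.0
```

```bash
python3 -W ignore - <<'E'
from h import *
stp();print(get_state()['eef_pos'])
P,im=wpts(); P=Ro.from_euler('z',YAW).apply(P)/1e3+[*AX,0]
S=P[(P[:,2]>.305)&(P[:,2]<.32)&(abs(P[:,0]-.425)<.04)&(abs(P[:,1]+.21)<.04)];print(len(S),S.mean(0),S.min(0),S.max(0))
S=P[(P[:,2]>.25)&(P[:,2]<.262)&(abs(P[:,0]-.53)<.12)&(abs(P[:,1]+.21)<.04)];print(len(S),S.mean(0),S.min(0),S.max(0))
plan([(.4254,-.2108,.272,np.radians(88.5))],.5)
E
```

```text
17.6 st [ -84.8 -194.5  360.2] a -0.03244455732458218 [1.6 0.5 0.2] [ 0.03  0.03 -0.03] 0.042707077290067355
[ 0.42431959 -0.2104336   0.36024045]
469 [ 0.42193793 -0.21254063  0.3112962 ] [ 0.41470587 -0.22037588  0.30501316] [ 0.43073279 -0.20472767  0.31391351]
3015 [ 0.50938707 -0.21495943  0.25670228] [ 0.4146266  -0.23288913  0.2501735 ] [ 0.60378589 -0.20238149  0.26190149]
[{"delta_rot": [0.0, -0.0, -0.002], "travel": [0, -1, 44], "gripper": 0.5}, {"delta_rot": [0.0, -0.0, -0.002], "travel": [-1, -1, 44], "gripper": 0.5}]
```

>>> jog_arm(deltas=[{"delta_rot": [0, 0, 0], "travel": [1, -2, 20], "gripper": 0.5}, {"delta_rot": [0, 0, 0], "travel": [0, 0, 30], "gripper": 0.5}, {"delta_rot": [0, 0, 0], "travel": [0, 0, 26], "gripper": 0.5}, {"delta_rot": [0, 0, 0], "travel": [0, 0, 10], "gripper": 0.4}, {"delta_rot": [0, 0, 0], "travel": [0, 0, 0], "gripper": 0.2}, {"delta_rot": [0, 0, 0], "travel": [0, 0, 0], "gripper": 0}, {"delta_rot": [0, 0, 0], "travel": [0, 0, 0], "gripper": 0}, {"delta_rot": [0, 0, 0], "travel": [0, 0, 0], "gripper": 0}, {"delta_rot": [0, 0, 0], "travel": [0, 0, 0], "gripper": 0}])

```text
clock: 18.55
eef_pos: [0.4244, -0.2106, 0.2744]
tool_rot: [0.0, 0.014, 1.0, 0.0]
force: [3.4, 1.5, -13.1]
gripper_width: 0.0146
finger_force: 58.6
```

```bash
python3 -W ignore - <<'E'
from h import *
from scipy.optimize import fsolve
stp();s=get_state();p=np.array(s['eef_pos']);hd=p[:2];print(p)
T=AX
pv=fsolve(lambda q:[np.hypot(*(q-hd))-.189,np.hypot(*(q-T))-.189],[.614,-.216]);print('pivot',pv)
f=lambda q:np.arctan2(q[1]-pv[1],q[0]-pv[0]);A=f(T)-f(hd);A=(A+np.pi)%(2*np.pi)-np.pi;print('turn',A)
n=10;a0=np.radians(88.5);w=[]
for k in range(1,n+1):
    t=A*k/n; w.append((*(pv+Ro.from_euler('z',t).apply([*(hd-pv),0])[:2]),p[2],a0+t))
plan(w,0)
E
```

```text
18.55 st [ -84.7 -194.6  274.4] a -0.027415439419532506 [  3.4   1.5 -13.1] [ 0.28 -0.62  0.13] 0.014631508449626508
[ 0.42439971 -0.21058434  0.27440784]
pivot [ 0.61326963 -0.21759535]
turn -1.1923420386477193
[{"delta_rot": [0.0, 0.0, 0.118], "travel": [-2, 22, 0], "gripper": 0}, {"delta_rot": [0.0, 0.0, 0.119], "travel": [-1, 23, 0], "gripper": 0}, {"delta_rot": [0.0, 0.0, 0.119], "travel": [-2, 22, 0], "gripper": 0}, {"delta_rot": [0.0, 0.0, 0.12], "travel": [-1, 23, 0], "gripper": 0}, {"delta_rot": [0.0, 0.0, 0.119], "travel": [-2, 22, 0], "gripper": 0}, {"delta_rot": [0.0, 0.0, 0.119], "travel": [-1, 23, 0], "gripper": 0}, {"delta_rot": [0.0, 0.0, 0.119], "travel": [-2, 22, 0], "gripper": 0}, {"delta_rot": [0.0, 0.0, 0.12], "travel": [-2, 23, 0], "gripper": 0}, {"delta_rot": [0.0, 0.0, 0.119], "travel": [-1, 22, 0], "gripper": 0}, {"delta_rot": [0.0, 0.0, 0.119], "travel": [-2, 23, 0], "gripper": 0}]
```

>>> jog_arm(deltas=[{"delta_rot": [0, 0, 0.118], "travel": [-2, 22, 0], "gripper": 0}, {"delta_rot": [0, 0, 0.119], "travel": [-1, 23, 0], "gripper": 0}, {"delta_rot": [0, 0, 0.119], "travel": [-2, 22, 0], "gripper": 0}, {"delta_rot": [0, 0, 0.12], "travel": [-1, 23, 0], "gripper": 0}, {"delta_rot": [0, 0, 0.119], "travel": [-2, 22, 0], "gripper": 0}, {"delta_rot": [0, 0, 0.119], "travel": [-1, 23, 0], "gripper": 0}, {"delta_rot": [0, 0, 0.119], "travel": [-2, 22, 0], "gripper": 0}, {"delta_rot": [0, 0, 0.12], "travel": [-2, 23, 0], "gripper": 0}])

```text
clock: 19.35
eef_pos: [0.5102, -0.0605, 0.2744]
tool_rot: [0.0, 0.474, 0.881, -0.001]
force: [3.4, -6.7, -13.5]
gripper_width: 0.0141
finger_force: 60.1
```

>>> jog_arm(deltas=[{"delta_rot": [0, 0, 0.119], "travel": [-1, 22, 0], "gripper": 0}, {"delta_rot": [0, 0, 0.119], "travel": [-2, 23, 0], "gripper": 0}, {"delta_rot": [0, 0, 0], "travel": [0, 0, 0], "gripper": 0}, {"delta_rot": [0, 0, 0], "travel": [0, 0, 0], "gripper": 0}])

```text
clock: 19.75
eef_pos: [0.5508, -0.0409, 0.2744]
tool_rot: [0.001, 0.573, 0.82, -0.0]
force: [2.6, -3.6, -10.7]
gripper_width: 0.0147
finger_force: 60.4
```

```bash
python3 -W ignore -c "
from h import *
stp()"
```

```text
19.75 st [  1.1  -1.2 274.4] a -1.2194352525013281 [  2.6  -3.6 -10.7] [-0.77 -0.42 -0.07] 0.014742324649677892
```

>>> jog_arm(deltas=[{"delta_rot": [0, 0, 0], "travel": [0, 0, 0], "gripper": 0.2}, {"delta_rot": [0, 0, 0], "travel": [0, 0, 0], "gripper": 0.4}, {"delta_rot": [0, 0, 0], "travel": [0, 0, 0], "gripper": 0.5}, {"delta_rot": [0, 0, 0], "travel": [0, 0, -25], "gripper": 0.5}, {"delta_rot": [0, 0, 0], "travel": [0, 0, -40], "gripper": 0.5}, {"delta_rot": [0, 0, 0], "travel": [0, 0, -40], "gripper": 0.5}, {"delta_rot": [0, 0, 0], "travel": [25, -25, 0], "gripper": 0.5}, {"delta_rot": [0, 0, 0], "travel": [35, -20, 0], "gripper": 0.5}, {"delta_rot": [0, 0, 0], "travel": [35, -20, 0], "gripper": 0.5}, {"delta_rot": [0, 0, 0], "travel": [35, -20, 0], "gripper": 0.5}])

```text
clock: 20.75
eef_pos: [0.4242, 0.0537, 0.3799]
tool_rot: [0.0, 0.572, 0.82, 0.001]
force: [0.8, 0.9, 0.6]
gripper_width: 0.0425
finger_force: 0.0
```

>>> jog_arm(deltas=[{"delta_rot": [0, 0, 0], "travel": [35, -20, 0], "gripper": 0.5}, {"delta_rot": [0, 0, 0], "travel": [35, -20, 0], "gripper": 0.5}, {"delta_rot": [0, 0, 0], "travel": [0, 0, 0], "gripper": 0.5}])

```text
clock: 21.05
eef_pos: [0.3605, 0.1073, 0.3801]
tool_rot: [0.0, 0.57, 0.822, 0.001]
force: [0.7, 0.3, -0.0]
gripper_width: 0.0429
finger_force: 0.0
```

```bash
python3 -W ignore - <<'E'
from h import *
stp()
ims=[]
for n in('scene','top'):
    im,d=read_camera(n); P,_,_=world(n,d); ims.append(im)
    P=Ro.from_euler('z',-YAW).apply(P-[*AX,0])*1e3
    for nm,z0,z1,x,y,r in (('handle',290,320,0,0,30),('pin',146,160,135,125,20),('cruc',126,142,0,0,70)):
        S=P[(P[:,2]>z0)&(P[:,2]<z1)&(abs(P[:,0]-x)<r)&(abs(P[:,1]-y)<r)]
        print(n,nm,len(S),*( [S.mean(0).round(1),S.min(0).round(1),S.max(0).round(1)] if len(S) else []))
save('fin.png',np.hstack([cv2.resize(ims[0][90:390,200:480],None,fx=1.4,fy=1.4,interpolation=2),cv2.resize(ims[1][110:320,230:450],None,fx=1.8,fy=2,interpolation=2)]))
E
```

```text
21.05 st [-217.3  101.3  380.1] a -1.2132781852680194 [ 0.7  0.3 -0. ] [-0.06 -0.01 -0.01] 0.042898809459522694
scene handle 61 [  4.9   2.4 303.9] [ -5.2  -8.1 291.4] [ 10.1   9.4 314.1]
scene pin 32 [136.6 126.8 152.9] [127.6 118.3 146.1] [142.2 132.8 157. ]
scene cruc 264 [  4.    5.2 130.8] [-33.  -52.7 126.1] [ 35.   57.3 135.4]
top handle 51 [-4.000e-01  2.000e-01  3.106e+02] [ -6.7  -7.5 294. ] [  7.8   7.7 315.4]
top pin 27 [133.8 123.8 153.6] [127.8 117.8 148.3] [141.5 129.7 158.5]
top cruc 199 [ -5.2   2.7 131.3] [-31.7 -54.8 126.2] [ 32.3  55.1 136.5]
```

View pics/fin.png

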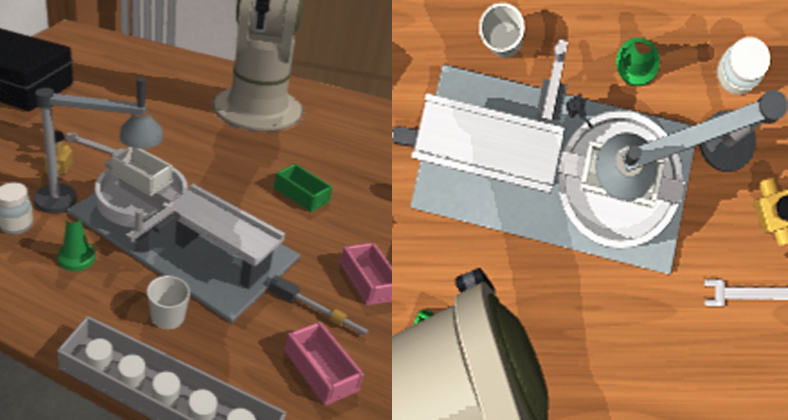

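The final picture shows four things:
- The crucible sits level on the bridge, around (140,170) on the left and (628,170) on the right.
- The lamp is over the crucible, with the handle at (630,155).
- The keeper is drawn back, with its pin at (560,45).
- The bystanders have not moved.

I'm handing the job in.

```bash
python3 -c "
from station import *
print(hand_in())"
```

```text
the job is handed in; nothing more can be done
None
```

The job is done and handed in at about 21 s: wheel on its mark, keeper fully open, crucible level and within about 1.5 mm of centre on the bridge, lamp head within about 2 mm of centre over it, nothing else on the bench seen to move; the judge's result was not shown.

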